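# Put the mixed-up LED modules into their own lamp housings

### The job

The four finned LED modules have been laid in the wrong lamp housings. Move each into the housing of its own shape (round in round, square in square, hexagonal in hexagonal, oblong in oblong), lying flat on the housing's floor and well centred, the oblong one lengthwise in its housing; the empty grey mat is free for parking a module on the way. Leave the cup of screws standing where it is.

Things in the scene. Friction and masses are not known exactly. Their poses are not given: they have to be found in the camera images.
- module_round: Round finned LED module, 56 mm diameter, radial fins; 36 mm high, bare aluminium, about 0.2 kg, solid enough to grip anywhere on its sides; origin at the centre of its underside, z up.
- module_square: Square finned LED module, 56 x 56 mm, straight upright fins; its x and y axes are normal to its sides; 36 mm high, bare aluminium, about 0.2 kg, solid enough to grip anywhere on its sides; origin at the centre of its underside, z up.
- module_hex: Hexagonal finned LED module, 56 mm across the flats, built of stacked hexagonal plates; its x axis is normal to one pair of flats (the others at 60 and 120 degrees); 36 mm high, bare aluminium, about 0.2 kg, solid enough to grip anywhere on its sides; origin at the centre of its underside, z up.
- module_oblong: Oblong finned LED module, 88 mm long along its x axis and 44 mm wide along its y axis; 36 mm high, bare aluminium, about 0.2 kg, solid enough to grip anywhere on its sides; origin at the centre of its underside, z up.
- housing_round: Round open lamp housing, 116 mm outer diameter. Black, fixed to the bench, open upwards; floor 4 mm thick, walls 5 mm thick, rim top 12 mm above the bench; small bright clips on the rim. Origin at the centre of its underside, z up. At the start it holds a module of another shape.
- housing_square: Square open lamp housing, 110 x 110 mm outside, sides along its x and y. Black, fixed to the bench, open upwards; floor 4 mm thick, walls 5 mm thick, rim top 12 mm above the bench; small bright clips on the rim. Origin at the centre of its underside, z up. At the start it holds a module of another shape.
- housing_hex: Hexagonal open lamp housing, 114 mm across the flats outside, x axis normal to a flat. Black, fixed to the bench, open upwards; floor 4 mm thick, walls 5 mm thick, rim top 12 mm above the bench; small bright clips on the rim. Origin at the centre of its underside, z up. At the start it holds a module of another shape.
- housing_oblong: Oblong open lamp housing, 136 mm long along its y axis and 96 mm wide along its x axis outside. Black, fixed to the bench, open upwards; floor 4 mm thick, walls 5 mm thick, rim top 12 mm above the bench; small bright clips on the rim. Origin at the centre of its underside, z up. At the start it holds a module of another shape.
- mat: Empty square grey parking mat, 110 x 110 mm, 4 mm thick, fixed flat on the bench; origin at the centre of its underside. Free for setting a module down on the way.
- cup: White open plastic cup of screws, 64 mm across the rim, 50 mm high, loose, standing among the housings; origin at the centre of its underside, z up.

How it is judged (in metres and radians):
At the end, for the whole second after the job is handed in: Each module rests upright (0.1 rad) on the floor of the housing of its own shape (underside less than 8 mm above the housing's), centres within 12 mm; the oblong one lengthwise within 0.26 rad; the cup of screws stands upright (horizontal distance between module_round and housing_round below 0.012 m and z of module_round in the frame of housing_round below 0.008 m and angle between each of module_round, module_oblong, module_square, module_hex's own z axis and vertical below 0.1 rad and linear speed of each of module_round, module_oblong, module_square, module_hex below 0.02 m/s and horizontal distance between module_oblong and housing_oblong below 0.012 m and z of module_oblong in the frame of housing_oblong below 0.008 m and horizontal distance between module_square and housing_square below 0.012 m and z of module_square in the frame of housing_square below 0.008 m and horizontal distance between module_hex and housing_hex below 0.012 m and z of module_hex in the frame of housing_hex below 0.008 m and angle between the x axis of module_oblong and the y axis of housing_oblong, either way round below 0.26 rad and angle between cup's own z axis and vertical below 0.3 rad); the robot touches nothing.
It fails at once if the cup of screws is pushed more than 30 mm from where it stood or tipped by more than 0.5 rad (distance of cup from where it was at the start of the episode above 0.03 m or angle between cup's own z axis and vertical above 0.5 rad).
It also fails if it takes over 144 s, if anything falls off the work surface, if the arm or the gripper's body presses on something with over 40 N, if the wrist force passes 120 N, or if a joint passes its speed limit or range.

### The arm

A 6-joint arm with a two-finger parallel gripper is mounted at the origin on the work surface. World frame = base frame: x ahead of the robot, y to its left, z up, the work surface at z = 0. Lengths are in mm, angles in rad, forces in N, time in s.
With the tool pointing down it reaches from about 300 to 1000 mm from the base axis. Payload 5.1 kg.
Tool frame: the origin (TCP) lies between the finger pads; the fingertips stand 14 mm ahead of it and the grasp point (between the pads) lies 5 mm behind it (robot.tcp_to_tips is the distance from the TCP to the fingertips, in mm); z points along the fingers, y is the line along which they close (so a half turn about z gives the same grasp; the last joint's range is limited). The gripper opens to 95 mm and grips with 3 to 60 N. Pads are 20 mm wide; open, the fingers measure 119 mm over their backs; the gripper's body (75 mm by 180 mm) begins 59 mm behind the grasp point.
Start: joints at [1.093, 0.124, 1.65, -0, 1.367, -0.083], TCP at [250.024, 599.977, 202.456] pointing down, gripper open.
Joint ranges: [-2.61, 2.61], [-1.02, 2.33], [0.03, 2.71], [-1.35, 4.49], [0.32, 2.68], [-2.91, 2.91]. Speed limits (rad/s): [2.57, 2.57, 3.14, 3.14, 3.14, 3.14].

### API

Orientations are given as a 3x3 rotation matrix whose columns are the frame's x, y, z axes.
In Python, from rig import robot gives the robot as it stands.
- The arm moves only by the tool steer_hand, called after "Call:" in YAML: its name, and indented under it one key for each argument. Schema: {"type":"object","properties":{"increments":{"type":"object","properties":{"drx":{"type":"array","items":{"type":"number"},"minItems":1,"maxItems":20},"dry":{"type":"array","items":{"type":"number"},"minItems":1,"maxItems":20},"drz":{"type":"array","items":{"type":"number"},"minItems":1,"maxItems":20},"dx":{"type":"array","items":{"type":"number"},"minItems":1,"maxItems":20},"dy":{"type":"array","items":{"type":"number"},"minItems":1,"maxItems":20},"dz":{"type":"array","items":{"type":"number"},"minItems":1,"maxItems":20},"jaw":{"type":"array","items":{"type":"number"},"minItems":1,"maxItems":20}},"additionalProperties":false,"required":["drx","dry","drz","dx","dy","dz","jaw"]},"force":{"type":"number"},"only":{"type":"string"},"quiet":{"type":"boolean"},"lines":{"type":"string"}},"required":["increments"],"additionalProperties":false}. increments is an object with one list for each field, all of the same length, 1 to 20, a row being the entries at one place: drx, dry, drz (a rotation vector in units of 0.25 rad), dx, dy, dz (the shift in units of 25 mm), jaw (the opening from 0.0 (shut) to 1.0 (fully open)); each row shifts and turns the commanded pose from where the row before left it, along the tool's axes as they then stand; what a row does not reach is not made up. A row lasts 1/8 s, in which the tool goes at most 62.5 mm and 0.188 rad, less where a joint would pass 70% of its speed; a pose out of reach is approached as far as the arm can. The fingers move at their own pace and stop on an object; force is the grip in N (left out, the last holds). Time passes only in rows, so rows that do not move let the fingers close. The tool returns the time, the measured TCP pose, the force, the opening and the grip force at its end. only (a regular expression) keeps the lines of the reply that match it, lines (a string "A,B") keeps lines A to B, and quiet returns only ok. Input that does not fit is refused with a message, and nothing moves.
- robot.sense(): the state, without advancing time (a new reading comes with each control period).
- robot.grab_frame(name): name is "scene" or "top" or "wrist"; returns the picture (384x512x3 uint8, red, green, blue); there is no depth.
- robot.camera_model(name): a dict with "camera_matrix" (3x3 intrinsics, pixels), "R" (3x3) and "t" (3): a world point X has camera coordinates R X + t; the wrist camera has in their place "mount" (4x4, takes a point from camera to tool coordinates, whose origin is the TCP and whose axes are the flange's). Camera axes: x right, y down, z forward; pixel columns grow to the right and rows downward; lengths in mm; the calibration is good to about 2 mm. The wrist camera is an equidistant fisheye: a pixel r from the principal point sees the ray r / f radians off the axis. A picture is of the moment at which its call begins: read the wrist's pose just before it. camera_model takes no time and is no camera call.
- robot.hand_in(): hands the job in; it is judged then, once.
The state is a dict: "t": time; "joints": joint angles; "joint_velocities": joint speeds; "tau": joint torques, N m; "eef_pos": TCP position; "orientation": TCP orientation; "wrist_force": force on the tool from outside, world axes, zero at the start; "wrist_torque": the same for the moment, N m; "finger_gap": opening from 0.0 (shut) to 1.0 (fully open); "grip_force": force on a finger pad.
Only numpy, scipy, OpenCV 4.12 (cv2) and the standard library are available. Lean on these libraries where they do the work, as an engineer would, in place of code of your own. Each camera call takes 0.05 s, during which the arm holds its last target. There are 200 camera calls.

## Working session

There is one attempt and no reset: what is moved stays moved. The work goes in short steps, Python scripts to look and compute and a tool call to move; the robot and the scene stay as the last step left them, time stands still between calls to the robot, and variables do not carry over. Pictures are saved under pics/ and viewed, at most 14 in all, crops included, and the job is handed in when it is done.

```bash
ls; mkdir -p pics; python3 - <<'E'
from rig import robot
import cv2,numpy as np
s=robot.sense();print(s['t'],s['eef_pos'],np.round(s['orientation'],3).tolist(),s['finger_gap'])
for n in("top","scene","wrist"):
    cv2.imwrite(f"pics/{n}0.png",robot.grab_frame(n)[:,:,::-1]);m=robot.camera_model(n);print(n,{k:np.round(v,4).tolist() if not isinstance(v,str) else v for k,v in m.items()})
E
```

```text
pics
rig.py
0.0 [249.73772503 599.38310178 201.21782611] [[-0.923, 0.385, -0.001], [0.385, 0.923, -0.002], [0.0, -0.002, -1.0]] 1.001604921809448
top {'camera_matrix': [[409.9733, 0.0, 258.886], [0.0, 409.9733, 183.7945], [0.0, 0.0, 1.0]], 'R': [[0.0016, -0.9999, -0.0109], [-0.99, -0.0, -0.141], [0.1409, 0.011, -0.99]], 't': [11.693, 560.3894, 921.1721]}
scene {'camera_matrix': [[357.4455, 0.0, 257.425], [0.0, 357.4455, 200.9949], [0.0, 0.0, 1.0]], 'R': [[-0.2003, 0.9797, 0.0059], [0.841, 0.175, -0.512], [-0.5027, -0.0976, -0.859]], 't': [100.9246, -443.7882, 1087.247]}
wrist {'camera_matrix': [[297.3186, 0.0, 254.0752], [0.0, 297.3186, 189.0563], [0.0, 0.0, 1.0]], 'mount': [[-0.0005, -0.9627, -0.2706, 76.5957], [1.0, -0.0003, -0.0007, 0.877], [0.0006, -0.2706, 0.9627, -182.3135], [0.0, 0.0, 0.0, 1.0]]}
```

View pics/top0.png

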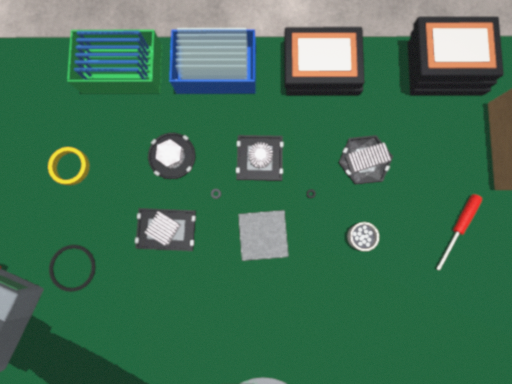

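View pics/scene0.png

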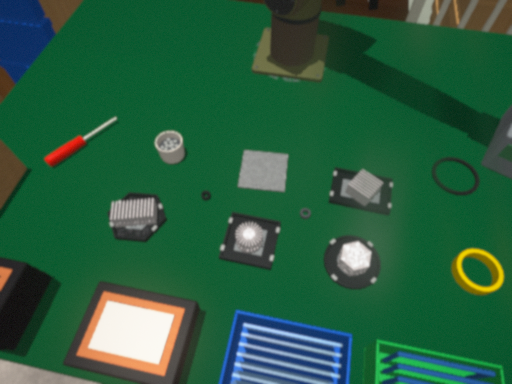

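The top view shows the hex module in the round housing (170,155), round in square (260,157), oblong in hex (367,158) and square in oblong (165,229). The mat is at (263,236) and the cup at (363,236). The scene view shows the same arrangement: hex (355,257), round (250,237), oblong (134,212), square (365,188).

```bash
cat > h.py <<'E'
import numpy as np,cv2
from rig import robot
def ray(name,uv,pose=None):
    m=robot.camera_model(name);K=np.array(m['camera_matrix']);uv=np.atleast_2d(np.float64(uv))
    d=(uv-K[:2,2])/K[0,0]
    if name!='wrist':
        R=np.array(m['R']);return -R.T@np.array(m['t']),np.c_[d,np.ones(len(d))]@R
    r=np.linalg.norm(d,axis=1,keepdims=True);v=np.c_[d*np.sinc(r/np.pi),np.cos(r)]
    M=np.array(m['mount']);p,R=pose
    return R@M[:3,3]+p,v@(R@M[:3,:3]).T
def plane(name,uv,z,pose=None):
    o,d=ray(name,uv,pose);return (o+d*((z-o[2])/d[:,2])[:,None])[:,:2]
def meet(a,b):  # two (o,d): nearest point and gap
    (o,d),(q,e)=a,b;d=d[0];e=e[0]
    s,t=np.linalg.lstsq(np.c_[d,-e],q-o,rcond=None)[0]
    return (o+s*d+q+t*e)/2,np.linalg.norm(o+s*d-q-t*e)
def pose():
    s=robot.sense();return np.array(s['eef_pos']),np.array(s['orientation'])
E
python3 - <<'E'
from h import *
T=dict(hex=(170,153),round=(260,155),obl=(368,157),sq=(163,229),mat=(263,236),cup=(363,236))
S=dict(hex=(355,255),round=(250,235),obl=(134,212),sq=(365,188),mat=(264,171),cup=(170,142))
for k in T:
    p,g=meet(ray('top',T[k]),ray('scene',S[k]));print(k,p.round(),g.round(1),plane('top',T[k],40).round())
E
```

```text
hex [634. 224.  41.] 1.4 [[634. 223.]]
round [630.  10.  34.] 0.3 [[629.  10.]]
obl [ 626. -247.   31.] 0.8 [[ 624. -245.]]
sq [455. 240.  21.] 2.4 [[455. 234.]]
mat [440.   3.  -2.] 0.6 [[439.   2.]]
cup [ 439. -225.   50.] 0.0 [[ 439. -227.]]
```

Units first: shifts go in units of 25 mm and turns go in units of 0.25 rad. So -37 mm is -1.48, -47 mm is -1.88, -0.131 rad is -0.524.

Call:
steer_hand:
  increments: {"drx":[0,0,0,0,0,0,0,0,0,0,0,0,0],"dry":[0,0,0,0,0,0,0,0,0,0,0,0,0],"drz":[-0.524,-0.524,-0.524,0,0,0,0,0,0,0,0,0,0],"dx":[0,0,0,-1.48,-1.48,-1.48,-1.48,-1.48,-1.48,-1.48,-1.48,0,0],"dy":[0,0,0,-1.88,-1.88,-1.88,-1.88,-1.88,-1.88,-1.88,-1.88,0,0],"dz":[0,0,0,0,0,0,0,0,0,0,0,0,0],"jaw":[1,1,1,1,1,1,1,1,1,1,1,1,1]}

```text
t: 1.78
eef_pos: [545.0, 223.5, 202.0]
orientation: [[-1.0, 0.002, -0.001], [0.002, 1.0, 0.0], [0.001, 0.0, -1.0]]
wrist_force: [-0.6, 0.2, -0.1]
finger_gap: 1.003
grip_force: 0.0
```

```bash
python3 - <<'E'
from h import *
P=pose();f=robot.grab_frame('wrist');np.savez('w1.npz',f=f,p=P[0],R=P[1]);cv2.imwrite('pics/w1.png',cv2.resize(f,(800,600))[:,:,::-1]);print(P)
E
```

```text
(array([544.98616782, 223.46244201, 201.99997798]), array([[-9.99996472e-01,  2.44333922e-03, -1.04243165e-03],
       [ 2.44316748e-03,  9.99997002e-01,  1.65994710e-04],
       [ 1.04283411e-03,  1.63447289e-04, -9.99999443e-01]]))
```

View pics/w1.png

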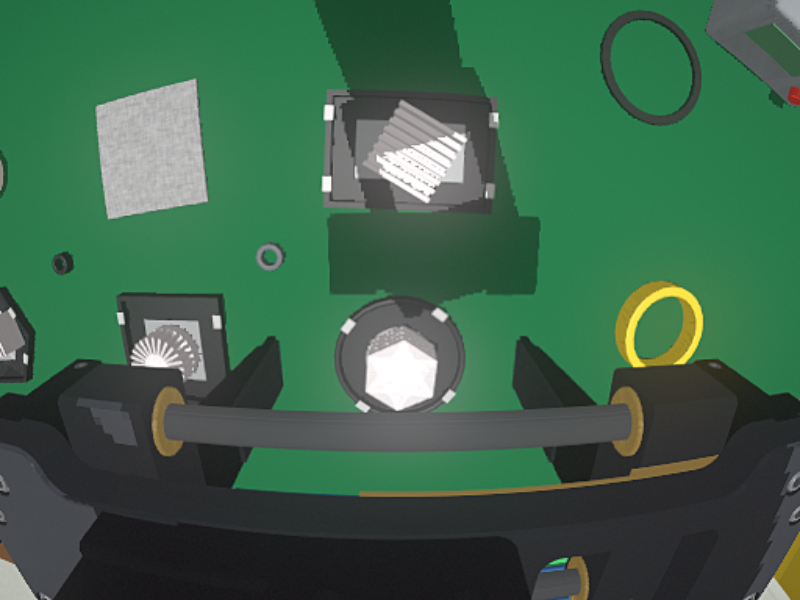

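The view shows the oblong housing with its square module unobstructed around (410,150). The round housing at (400,355) is partly behind the gripper. I'll move forward to see the far row, taking two further places.

```bash
cat > snap.py <<'E'
import sys
from h import *
n=sys.argv[1];P=pose();f=robot.grab_frame('wrist');np.savez(n+'.npz',f=f,p=P[0],R=P[1]);print(P[0].round(1))
E
```

Call:
steer_hand:
  increments: {"drx":[0,0,0,0,0,0],"dry":[0,0,0,0,0,0],"drz":[0,0,0,0,0,0],"dx":[-2,-2,-2,-2,0,0],"dy":[-0.8,-0.8,-0.8,-0.8,0,0],"dz":[0,0,0,0,0,0],"jaw":[1,1,1,1,1,1]}
  lines: "1,2"

```text
t: 2.58
eef_pos: [744.2, 144.8, 202.0]
```

```bash
python3 snap.py w2
```

```text
[744.2 144.8 202. ]
```

Call:
steer_hand:
  increments: {"drx":[0,0,0,0,0,0],"dry":[0,0,0,0,0,0],"drz":[0,0,0,0,0,0],"dx":[0,0,0,0,0,0],"dy":[-2,-2,-2,-2,0,0],"dz":[0,0,0,0,0,0],"jaw":[1,1,1,1,1,1]}
  lines: "1,2"

```text
t: 3.38
eef_pos: [744.3, -55.4, 203.3]
```

```bash
python3 snap.py w3
```

```text
[744.3 -55.4 203.3]
```

Call:
steer_hand:
  increments: {"drx":[0,0,0,0,0,0],"dry":[0,0,0,0,0,0],"drz":[0,0,0,0,0,0],"dx":[0,0,0,0,0,0],"dy":[-2,-2,-2,-2,0,0],"dz":[0,0,0,0,0,0],"jaw":[1,1,1,1,1,1]}
  lines: "1,2"

```text
t: 4.18
eef_pos: [744.8, -255.0, 202.4]
```

```bash
python3 snap.py w4
python3 - <<'E'
import numpy as np,cv2
a=[np.load(f'w{i}.npz')['f'][:290] for i in (2,4)]
cv2.imwrite('pics/w24.png',np.vstack([a[0],a[1]])[:,:,::-1])
E
```

```text
[ 744.8 -255.   202.4]
```

View pics/w24.png

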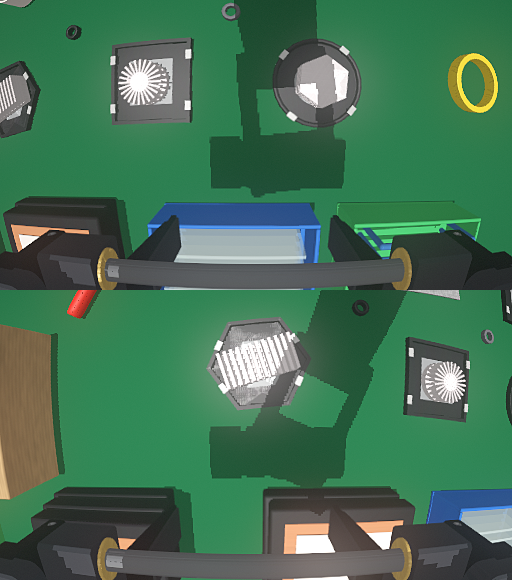

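Top half (w2): hex module (321,80) in the round housing, with clips near (281,52),(343,50),(291,117),(353,106). Round module (140,82) in the square housing, with clips at its sides. Bottom half (w4): oblong module (260,70) in the hex housing, with clips at (218,55),(222,98),(298,88) and so on. Next I'll pick out the clips and the module tops.

```bash
python3 - <<'E'
from h import *
for w in (1,2,3,4):
    z=np.load(f'w{w}.npz');f=z['f'];P=(z['p'],z['R'])
    hsv=cv2.cvtColor(f,cv2.COLOR_RGB2HSV);g=f.min(2)
    th=cv2.morphologyEx(g,cv2.MORPH_TOPHAT,np.ones((13,13)))
    m=((th>45)&(hsv[...,1]<70)).astype(np.uint8)
    n,_,st,c=cv2.connectedComponentsWithStats(m)
    for s,q in zip(st[1:],c[1:]):
        if 15<=s[4]<=130 and q[1]<230 and max(s[2:4])<14:
            p=plane('wrist',q,12,P)[0]
            if min(np.hypot(*(p-h)) for h in ([634,224],[630,10],[626,-247],[455,237]))<75: print(w,q.round(1),s[4],p.round(1))
ims=[]
for w,(u,v) in ((2,(318,82)),(2,(150,80)),(4,(260,72)),(1,(262,97))):
    f=np.load(f'w{w}.npz')['f'];ims.append(cv2.resize(f[max(v-56,0):max(v-56,0)+112,u-70:u+70],(400,300),interpolation=cv2.INTER_CUBIC))
cv2.imwrite('pics/c.png',np.vstack([np.hstack(ims[:2]),np.hstack(ims[2:])])[:,:,::-1])
E
```

```text
1 [258.6  66.6] 33 [416.8 230.1]
1 [315.5  76.5] 60 [427.6 301.1]
1 [227.5 110. ] 16 [471.1 191.4]
1 [313.1 121.5] 57 [485.  298.6]
1 [280.  132.7] 26 [499.9 256.8]
1 [  6.7 199.7] 21 [ 591.1 -206.5]
1 [281.2 201. ] 61 [589.6 259.8]
1 [ 77.  203.5] 36 [594.9 -42.4]
1 [138.5 206.1] 51 [597.3  62.7]
1 [222.3 208.3] 61 [599.6 181.7]
1 [ 13.  217.4] 26 [ 623.5 -199.4]
1 [  4.1 226.4] 52 [ 642.8 -233.2]
1 [116.8 220.3] 16 [619.7  24.3]
1 [257.5 219.2] 20 [615.2 228.6]
1 [ 16.  229.3] 21 [ 646.2 -199.3]
2 [188.   53.6] 67 [596.3  62.9]
2 [283.4  54.2] 59 [599.5 181.8]
2 [112.5  60. ] 54 [594.1 -42.5]
2 [325.   56.3] 22 [599.5 234.5]
2 [25.5 75.4] 31 [ 591.  -205.1]
2 [187.3 104.7] 63 [662.1  61.7]
2 [ 28.8 109.4] 33 [ 645.5 -199.2]
2 [112.4 108.5] 55 [660.4 -43.8]
2 [291.3 115.7] 69 [677.4 192. ]
3 [447.1   1.6] 22 [487.3 229.5]
3 [465.2   2.5] 32 [478.6 267.1]
3 [454.6   7.6] 17 [493.7 243.5]
3 [480.1  11.4] 27 [485.2 299.1]
3 [346.5  55.3] 57 [596.3  63.4]
3 [425.   68.1] 43 [599.6 182. ]
3 [465.9  69.8] 35 [589.6 260.1]
3 [460.   75.3] 27 [600.2 247.7]
3 [439.3  78.6] 16 [611.1 207.7]
3 [262.9 101.7] 64 [660.8 -43.5]
3 [344.9 105.6] 54 [662.5  61.7]
3 [436.2 107.6] 24 [653.8 203.4]
3 [445.6 113.2] 15 [660.  221.4]
3 [459.6 116.2] 34 [661.7 249.5]
3 [309.4 118.8] 29 [681.3  15.3]
3 [469.1 121.3] 36 [667.3 270.1]
3 [429.5 123.7] 44 [677.7 192.8]
4 [510.9   5.3] 15 [448.9 182.9]
4 [507.4  19.1] 27 [479.5 168.1]
4 [410.9  61.9] 47 [594.6 -41.6]
4 [298.3  73.8] 19 [ 624.9 -199.3]
4 [467.5  74.4] 33 [596.5  63. ]
4 [298.3  90.1] 76 [ 645.6 -199.1]
4 [428.4  95.9] 17 [638.8 -11.6]
4 [409.2 109.1] 49 [660.5 -43.2]
4 [465.5 117.5] 32 [662.5  61.6]
```

View pics/c.png

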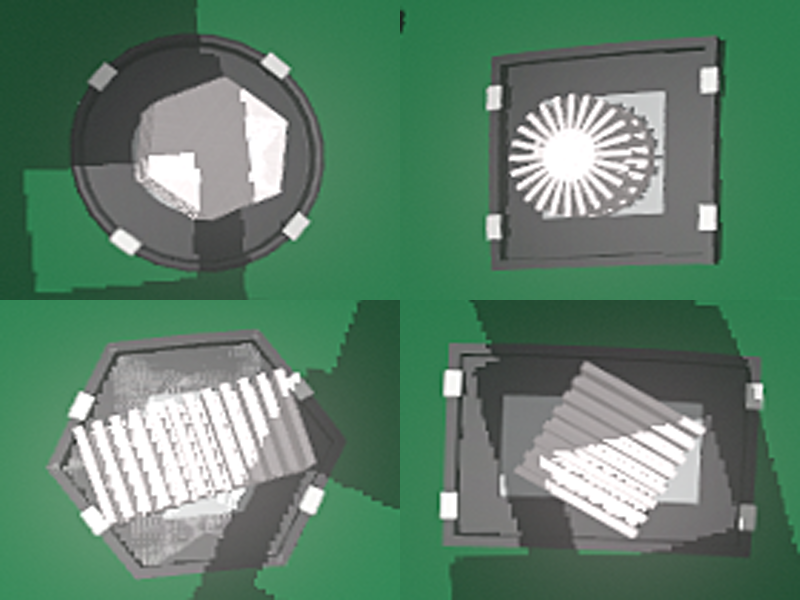

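The crop shows the clips and top-face corners clearly, and the clip heights agree across views when projected at z=12. Now crops of a second view of each module, for triangulation.

```bash
python3 - <<'E'
from h import *
top=cv2.imread('pics/top0.png')[:,:,::-1];ims=[]
for w,(u,v),h in ((3,(445,95),42),(3,(305,85),42),(3,(115,85),42),(0,(165,229),27)):
    f=np.load(f'w{w}.npz')['f'] if w else top
    W=int(h*4/3);ims.append(cv2.resize(f[v-h:v+h,u-W:u+W],(400,300),interpolation=cv2.INTER_CUBIC))
cv2.imwrite('pics/c2.png',np.vstack([np.hstack(ims[:2]),np.hstack(ims[2:])])[:,:,::-1])
E
```

```text
(no output)
```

View pics/c2.png

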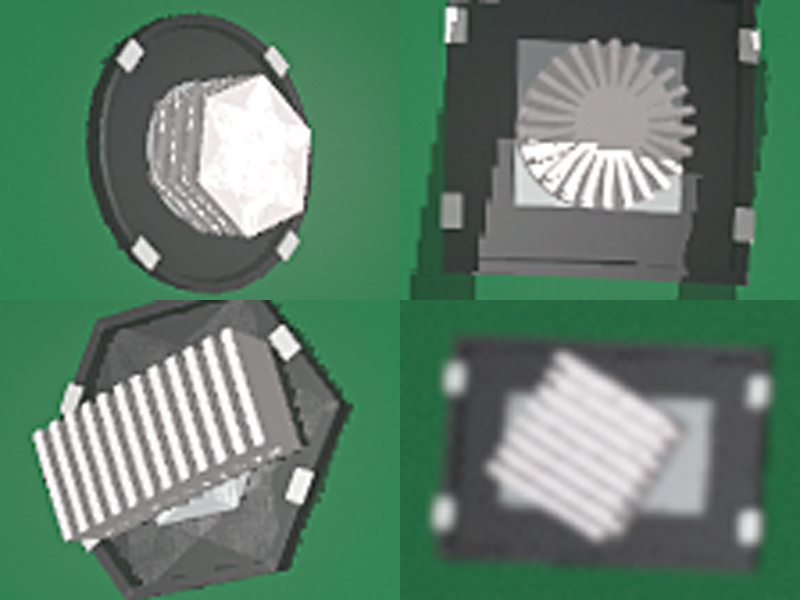

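Crop picks: the hex top corners, round hub centre (608,121), oblong corners (35,430),(228,330),(265,443),(72,542) and square corners (560,350),(685,430),(605,540),(487,467) are all visible. Now I'll triangulate them.

```bash
cat > tri.py <<'E'
from h import *
def src(w):
    if not w: return 'top',None
    z=np.load(f'w{w}.npz');return 'wrist',(z['p'],z['R'])
def px(pts,o,sx,sy): return np.array(pts)/[sx,sy]+o-.5*(1-1/np.array([sx,sy]))
a,b=(400/140,300/112),(400/112,300/84);c=400/72
D={'hex':((2,px([(222,77),(287,122),(278,198),(205,218)],(248,26),*a)),(3,px([(262,74),(309,130),(305,208),(250,238)],(389,53),*b))),
'round':((2,px([(170,155)],(80,24),*a)),(3,px([(207,122)],(249,43),*b))),
'obl':((4,px([(75,130),(290,70),(312,167),(100,222)],(190,16),*a)),(3,px([(35,130),(228,30),(265,143),(72,242)],(59,43),*b))),
'sq':((1,px([(185,62),(305,125),(235,237),(115,170)],(192,41),*a)),(0,px([(160,50),(285,130),(205,240),(87,167)],(129,202),c,300/54))),
'oblclips':((1,px([(52,82),(355,92),(49,205),(346,217)],(192,41),*a)),(0,px([(55,77),(359,92),(42,214),(349,227)],(129,202),c,300/54))),
'hexclips':((4,px([(300,85),(312,200)],(190,16),*a)),(3,px([(285,42),(300,187)],(59,43),*b)))}
for k,(A,B) in D.items():
    h=12 if 'clips' in k else 40
    (n,P),(m,Q)=src(A[0]),src(B[0]);X=[]
    for u,v in zip(A[1],B[1]):
        p,g=meet(ray(n,u,P),ray(m,v,Q));X.append(p);print(k,p.round(1),round(g,1))
    for (nm,po),uv in ((src(A[0]),A[1]),(src(B[0]),B[1])):
        p=plane(nm,uv,h,po);d=np.roll(p,-1,0)-p;print('  z=%d'%h,p.round(1).tolist(),'mean',p.mean(0).round(1),'sides',np.hypot(*d.T).round(),np.degrees(np.arctan2(d[:,1],d[:,0])).round(),)
n,P=src(4);print('hexclips left',plane(n,px([(80,105),(95,219)],(190,16),*a),12,P).round(1))
E
python3 tri.py
```

```text
hex [602.3 228.1  41. ] 0.5
hex [620.2 256.6  38.4] 0.6
hex [653.5 251.5  43.4] 3.6
hex [666.1 220.1  46.2] 0.9
  z=40 [[602.4, 228.3], [620.7, 256.1], [655.2, 252.6], [665.6, 221.5]] mean [636.  239.6] sides [33. 35. 33. 64.] [ 57.  -6. -72. 174.]
  z=40 [[601.9, 228.9], [620.1, 255.3], [651.6, 254.6], [666.5, 225.2]] mean [635. 241.] sides [32. 31. 33. 65.] [ 55.  -1. -63. 177.]
round [630.5   6.8  36.4] 0.1
  z=40 [[630.9, 8.2]] mean [630.9   8.2] sides [0.] [0.]
  z=40 [[631.0, 6.1]] mean [631.    6.1] sides [0.] [0.]
obl [ 616.1 -297.8   39.4] 1.7
obl [ 591.4 -212.2   45.8] 0.0
obl [ 632.1 -202.1   36.5] 1.4
obl [ 658.1 -288.8   29.2] 1.4
  z=40 [[617.0, -297.7], [590.1, -211.5], [633.2, -202.7], [657.7, -287.8]] mean [ 624.5 -249.9] sides [90. 44. 89. 42.] [ 107.   12.  -74. -166.]
  z=40 [[615.3, -297.4], [590.1, -214.9], [631.7, -200.7], [659.0, -281.7]] mean [ 624.1 -248.7] sides [86. 44. 85. 46.] [ 107.   19.  -71. -160.]
sq [465.2 210.7 245.4] 45.1
sq [452.4 259.3 -97. ] 79.8
sq [453.6 226.6 110.8] 76.3
sq [455.3 215.7 247.4] 23.8
  z=40 [[417.4, 227.3], [444.3, 275.4], [4
[... 272 characters left out ...]
0
oblclips [467.6 149.9 462.8] 116.6
oblclips [449.5 212.4 311.7] 43.1
oblclips [ 407.1 -176.  2220.8] 81.7
  z=12 [[421.5, 169.8], [425.7, 301.7], [479.7, 167.8], [485.3, 298.3]] mean [453.  234.4] sides [132. 144. 131. 143.] [  88.  -68.   88. -116.]
  z=12 [[487.8, 300.5], [481.5, 169.2], [429.3, 303.6], [424.0, 172.0]] mean [455.6 236.3] sides [132. 144. 132. 143.] [-93. 111. -92.  64.]
hexclips [ 591.5 -203.9   13.3] 0.5
hexclips [ 646.2 -198.5   12.7] 0.4
  z=12 [[590.9, -203.7], [646.0, -198.4]] mean [ 618.5 -201.1] sides [55. 55.] [   5. -175.]
  z=12 [[591.4, -204.4], [646.4, -198.8]] mean [ 618.9 -201.6] sides [55. 55.] [   6. -174.]
hexclips left [[ 600.9 -299.1]
 [ 655.3 -292.7]]
```

Heights check out: rims come out at about 12-13 mm and module tops at about 40 mm. Sides measure 44×88 mm for the oblong, about 56 mm for the square and 32-33 mm edges for the hex. The square's corner picks were paired half a turn off, so I'll redo that pairing. Meanwhile the arm heads to the hex module.

```bash
cat > d.py <<'E'
import sys
from h import *
x,y,z,yaw=map(float,sys.argv[1:]);p,R=pose();d=R.T@(np.array([x,y,z])-p);t=np.degrees(np.arctan2(R[1,1],R[0,1]))
e=(yaw-t+90)%180-90
print('at',p.round(1),'yaw',t.round(1),'-> tool delta',d.round(1),'rz',round(-np.radians(e),3),'tilt',np.degrees(np.arccos(-R[2,2])).round(2),'t',robot.sense()['t'])
E
sed -i "s/(160,50),(285,130),(205,240),(87,167)/(205,240),(87,167),(160,50),(285,130)/;s/(55,77),(359,92),(42,214),(349,227)/(349,227),(42,214),(359,92),(55,77)/" tri.py; python3 tri.py | grep -E '^(sq|oblc)'
```

```text
sq [418.1 226.9  40.8] 1.2
sq [447.  271.3  62.3] 2.6
sq [495.  246.9  45.6] 3.8
sq [464.3 197.9  25.2] 0.6
oblclips [423.3 170.8  20.6] 1.5
oblclips [428.9 296.1  37.5] 0.8
oblclips [480.4 168.4  16.6] 1.7
oblclips [485.2 293.2  36.6] 2.1
```

Call:
steer_hand:
  increments: {"drx":[0,0,0,0,0,0,0,0,0,0,0,0,0],"dry":[0,0,0,0,0,0,0,0,0,0,0,0,0],"drz":[0,0,0,0,0,0,0,0,0,0.316,0,0,0],"dx":[0.492,0.492,0.492,0.492,0.492,0.492,0.492,0.492,0.492,0,0,0,0],"dy":[2.136,2.136,2.136,2.136,2.136,2.136,2.136,2.136,2.136,0,0,0,0],"dz":[0,0,0,0,0,0,0,0,0,2,2,0,0],"jaw":[1,1,1,1,1,1,1,1,1,1,1,1,1]}
  lines: "1,2"

```text
t: 5.85
eef_pos: [635.3, 225.1, 104.7]
```

```bash
python3 d.py 634 226 32 85.5
```

```text
at [635.3 225.1 104.7] yaw 85.4 -> tool delta [ 1.5  0.8 72.7] rz -0.001 tilt 0.15 t 5.85
```

Call:
steer_hand:
  increments: {"drx":[0,0,0,0,0,0,0,0],"dry":[0,0,0,0,0,0,0,0],"drz":[0,0,0,0,0,0,0,0],"dx":[0.06,0,0,0,0,0,0,0],"dy":[0.032,0,0,0,0,0,0,0],"dz":[1.44,1.44,0,0,0,0,0,0],"jaw":[1,1,1,0,0,0,0,0]}
  force: 30

```text
t: 6.85
eef_pos: [633.2, 224.8, 30.6]
orientation: [[-0.997, 0.081, 0.0], [0.081, 0.997, 0.0], [-0.0, 0.0, -1.0]]
wrist_force: [0.2, -0.1, 0.6]
finger_gap: 0.532
grip_force: 0.0
```

Call:
steer_hand:
  increments: {"drx":[0,0],"dry":[0,0],"drz":[0,0],"dx":[0,0],"dy":[0,0],"dz":[0,0],"jaw":[0,0]}

```text
t: 7.1
eef_pos: [633.1, 224.8, 30.3]
orientation: [[-0.997, 0.081, -0.0], [0.081, 0.997, -0.0], [0.0, -0.0, -1.0]]
wrist_force: [0.2, -0.2, -0.2]
finger_gap: 0.317
grip_force: 0.0
```

```bash
python3 - <<'E'
from h import *
f=robot.grab_frame('wrist');g=robot.grab_frame('top')
cv2.imwrite('pics/g1.png',np.hstack([cv2.resize(f[120:360,110:410],(400,320)),cv2.resize(g[110:210,110:235],(400,320))])[:,:,::-1])
E
```

```text
(no output)
```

View pics/g1.png

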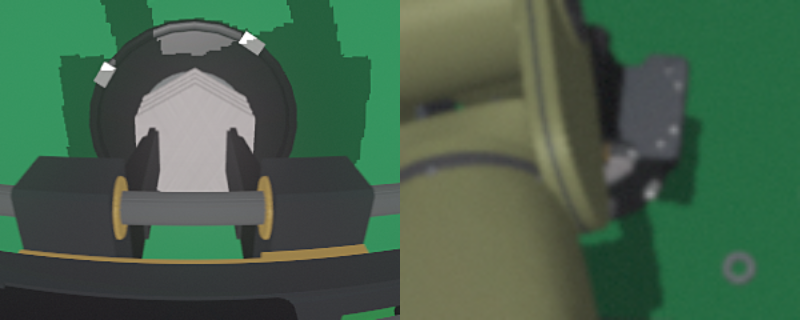

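The fingers, with tips near (150,130) and (235,130) in the left crop, appear to sit above the module or in front of it, and they have met nothing. I'll check the tip length and where the tips should project.

```bash
python3 - <<'E'
from h import *
print(robot.tcp_to_tips, robot.sense()['finger_gap'])
m=robot.camera_model('wrist');M=np.array(m['mount']);K=np.array(m['camera_matrix'])
def proj(q):
    c=np.linalg.inv(M)@np.r_[q,1];r=np.hypot(*c[:2]);th=np.arctan2(r,c[2]);return K[:2,2]+K[0,0]*th*c[:2]/r
for q in ([0,20,14],[0,-20,14],[0,20,-15],[10,15,14],[0,15,-40],[0,15,-60]): p=proj(q);print(q,p.round(),'crop',((p-[110,120])*4/3).round())
p,R=pose()
for w in ([602,228.5,40],[666,223.5,40],[634,226,40]): q=R.T@(np.array(w)-p);u=proj(q);print(w,q.round(),((u-[110,120])*4/3).round())
E
```

```text
14.0 0.2388023877656893
[0, 20, 14] [281. 218.] crop [228. 130.]
[0, -20, 14] [225. 218.] crop [153. 130.]
[0, 20, -15] [285. 235.] crop [234. 153.]
[10, 15, 14] [274. 204.] crop [219. 113.]
[0, 15, -40] [280. 254.] crop [227. 178.]
[0, 15, -60] [284. 273.] crop [231. 204.]
[602, 228.5, 40] [ 31.   1. -10.] [193.  84.]
[666, 223.5, 40] [-33.   1. -10.] [193. 207.]
[634, 226, 40] [ -1.   1. -10.] [193. 150.]
```

```bash
python3 - <<'E'
from h import *
f=robot.grab_frame('wrist');s=robot.sense();print(s['t'],s['finger_gap'],s['grip_force'],s['eef_pos'],s['wrist_force'])
g=robot.grab_frame('scene')
cv2.imwrite('pics/g2.png',np.hstack([cv2.resize(f[130:290,170:340],(480,452),interpolation=2),cv2.resize(g[210:300,300:364],(320,452),interpolation=2)])[:,:,::-1])
E
```

```text
7.25 0.19548048489185688 0.0 [633.16978526 224.7867866   30.38162262] [-0.74742669 -0.30468611 -0.00699651]
```

View pics/g2.png

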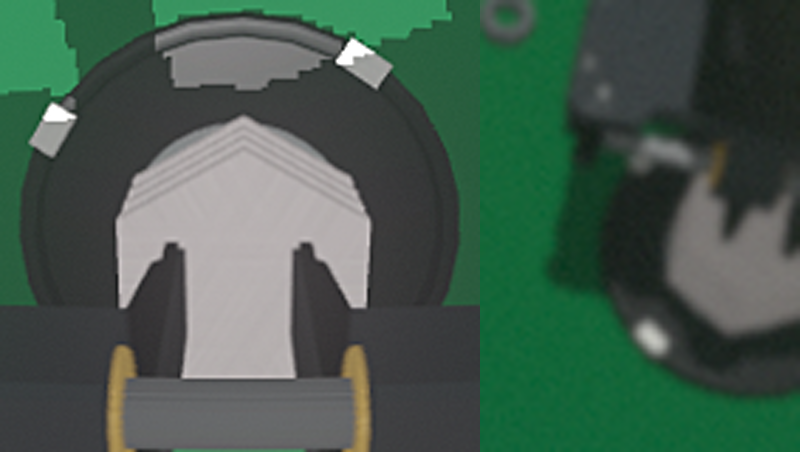

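In the picture the fingertips lie wholly in front of the module's top face, so they closed just above it. I'll check the actual height by casting the two visible clips, (362,62) and (52,130), to known rim points.

```bash
python3 - <<'E'
from h import *
P=pose();uv=[(170+362/2.824,130+62/2.824),(170+52/2.824,130+130/2.824)]
for dz in (0,10,20,30): q=plane('wrist',uv,12-dz,P);print(dz,q.round(1).tolist(),np.hypot(*(q[0]-q[1])).round(1))
print('expected 589.6,260 / 599.5,181.8 dist',np.hypot(9.9,78.2))
E
```

```text
0 [[589.5, 259.5], [600.1, 181.9]] 78.4
10 [[591.1, 260.9], [602.3, 179.4]] 82.3
20 [[592.7, 262.3], [604.4, 176.9]] 86.2
30 [[594.3, 263.6], [606.5, 174.4]] 90.1
expected 589.6,260 / 599.5,181.8 dist 78.82417141968573
```

The pose is confirmed, so the reachable pads seem to end higher than stated. I'll open, go down in small steps watching the force, and close again.

Call:
steer_hand:
  increments: {"drx":[0,0,0,0,0,0,0,0,0,0],"dry":[0,0,0,0,0,0,0,0,0,0],"drz":[0,0,0,0,0,0,0,0,0,0],"dx":[0,0,0,0,0,0,0,0,0,0],"dy":[0,0,0,0,0,0,0,0,0,0],"dz":[0,0,0,0,0,0,0,0.16,0.16,0],"jaw":[1,1,1,1,1,1,1,1,1,1]}

```text
t: 8.55
eef_pos: [632.7, 224.7, 21.6]
orientation: [[-0.997, 0.081, -0.001], [0.081, 0.997, -0.0], [0.001, -0.0, -1.0]]
wrist_force: [-0.3, -0.2, 0.0]
finger_gap: 0.998
grip_force: 0.0
```

```bash
python3 - <<'E'
from h import *
f=robot.grab_frame('wrist')
cv2.imwrite('pics/g3.png',cv2.resize(f[130:300,130:380],(800,544),interpolation=2)[:,:,::-1])
E
```

```text
(no output)
```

View pics/g3.png

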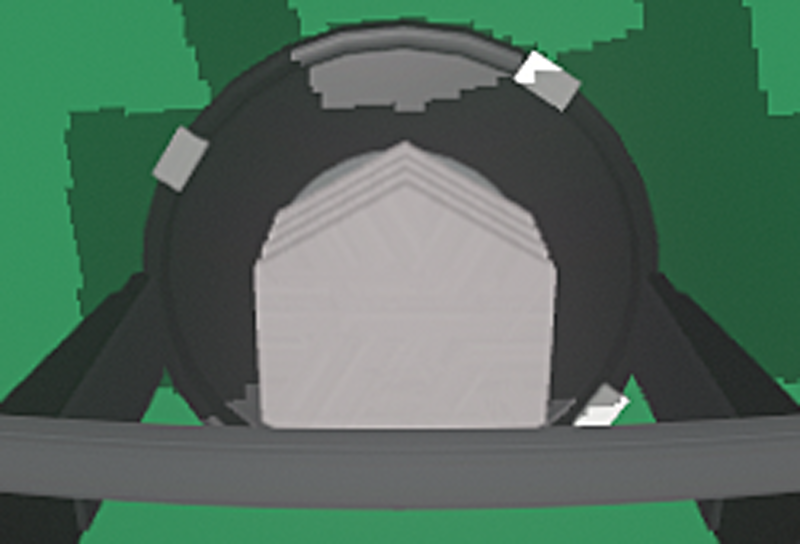

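No contact at a reading of z=21.6, and the tips (145,272) and (660,272) are clear outside the module. The tips are higher than stated, so I'll go down a little more and close.

Call:
steer_hand:
  increments: {"drx":[0,0,0,0],"dry":[0,0,0,0],"drz":[0,0,0,0],"dx":[0,0,0,0],"dy":[0,0,0,0],"dz":[0.08,0.08,0.08,0],"jaw":[1,1,1,1]}
  only: "pos|force"

```text
eef_pos: [633.0, 224.7, 16.1]
wrist_force: [-1.0, 0.6, 0.2]
grip_force: 0.0
```

Call:
steer_hand:
  increments: {"drx":[0,0,0,0,0,0,0],"dry":[0,0,0,0,0,0,0],"drz":[0,0,0,0,0,0,0],"dx":[0,0,0,0,0,0,0],"dy":[0,0,0,0,0,0,0],"dz":[0,0,0,0,0,0,0],"jaw":[0,0,0,0,0,0,0]}
  force: 30

```text
t: 9.98
eef_pos: [633.2, 224.9, 16.5]
orientation: [[-0.997, 0.081, -0.0], [0.081, 0.997, 0.0], [0.0, 0.0, -1.0]]
wrist_force: [0.5, 1.0, 0.4]
finger_gap: 0.582
grip_force: 30.0
```

Gripped firmly at 55 mm. Now I'll lift and carry it to the mat.

Units first: shifts go in units of 25 mm and turns go in units of 0.25 rad. So 20 mm is 0.8, -40 mm is -1.6.

Call:
steer_hand:
  increments: {"drx":[0,0,0,0,0,0,0,0,0,0,0,0],"dry":[0,0,0,0,0,0,0,0,0,0,0,0],"drz":[0,0,0,0,0,0,0,0,0,0,0,0],"dx":[0,0,1.164,1.164,1.164,1.164,1.164,1.164,0,0,0,0],"dy":[0,0,-1.58,-1.58,-1.58,-1.58,-1.58,-1.58,0,0,0,0],"dz":[-1.6,-1.6,0,0,0,0,0,0,0,1.6,0.8,0],"jaw":[0,0,0,0,0,0,0,0,0,0,0,0]}

```text
t: 11.48
eef_pos: [438.3, 3.3, 34.4]
orientation: [[-0.997, 0.08, -0.005], [0.08, 0.997, 0.001], [0.005, 0.0, -1.0]]
wrist_force: [-0.0, 1.2, -2.7]
finger_gap: 0.586
grip_force: 30.0
```

```bash
python3 d.py 440 3 17 85.5
```

```text
at [438.3   3.3  34.4] yaw 85.4 -> tool delta [-1.8 -0.1 17.4] rz -0.002 tilt 0.28 t 11.475
```

Call:
steer_hand:
  increments: {"drx":[0,0,0,0,0,0,0,0,0,0],"dry":[0,0,0,0,0,0,0,0,0,0],"drz":[0,0,0,0,0,0,0,0,0,0],"dx":[-0.06,0,0,0,0,0,0,0,0,0],"dy":[0,0,0,0,0,0,0,0,0,0],"dz":[0.32,0.32,0.04,0,0,0,0,0,-1.6,-1.6],"jaw":[0,0,0,0,1,1,1,1,1,1]}
  lines: "1,2"

```text
t: 12.72
eef_pos: [440.9, 2.6, 99.9]
```

Call:
steer_hand:
  increments: {"drx":[0,0,0,0,0,0,0],"dry":[0,0,0,0,0,0,0],"drz":[0,0,0,0,0,0,0],"dx":[-1.92,-1.92,-1.92,-1.92,0,0,0],"dy":[0.196,0.196,0.196,0.196,0,0,0],"dz":[0,0,0,0,0,1.6,0],"jaw":[1,1,1,1,1,1,1]}
  lines: "1,2"

```text
t: 13.6
eef_pos: [630.4, 6.8, 55.6]
```

```bash
python3 d.py 630.9 7.1 16 85.5
```

```text
at [630.4   6.8  55.6] yaw 85.4 -> tool delta [-0.8  0.3 39.6] rz -0.002 tilt 0.48 t 13.6
```

Call:
steer_hand:
  increments: {"drx":[0,0,0,0,0,0,0,0,0,0],"dry":[0,0,0,0,0,0,0,0,0,0],"drz":[0,0,0,0,0,0,0,0,0,0],"dx":[-0.02,0,0,0,0,0,0,0,0,0],"dy":[0.012,0,0,0,0,0,0,0,0,0],"dz":[0.8,0.52,0.24,0,0,0,0,0,0,0],"jaw":[1,1,1,0,0,0,0,0,0,0]}
  force: 30
  only: "pos|force|gap"

```text
eef_pos: [635.2, 6.8, 20.8]
wrist_force: [-0.6, -0.8, 1.6]
finger_gap: 0.579
grip_force: 30.0
```

```bash
python3 d.py 633.5 226.1 96 85.5
```

```text
at [635.2   6.8  20.8] yaw 85.4 -> tool delta [ 19.4 218.4 -75.3] rz -0.002 tilt 0.02 t 14.85
```

In the tool's units: 54.7 mm is 2.188, 3.9 mm is 0.156.

Call:
steer_hand:
  increments: {"drx":[0,0,0,0,0,0,0,0,0,0,0],"dry":[0,0,0,0,0,0,0,0,0,0,0],"drz":[0,0,0,0,0,0,0,0,0,0,0],"dx":[0,0,0.156,0.156,0.156,0.156,0,0,0,0,0],"dy":[0,0,2.188,2.188,2.188,2.188,0,0,0,0,0],"dz":[-1.6,-1.4,0,0,0,0,0,1.6,0,0,0],"jaw":[0,0,0,0,0,0,0,0,0,0,0]}
  only: "pos|force|gap"

```text
eef_pos: [638.4, 225.9, 57.4]
wrist_force: [-1.1, -0.7, -2.2]
finger_gap: 0.577
grip_force: 30.0
```

```bash
python3 d.py 637.3 226.1 20.8 85.5
```

```text
at [638.4 225.9  57.4] yaw 85.3 -> tool delta [ 1.2  0.1 36.6] rz -0.003 tilt 0.16 t 16.225
```

In the tool's units: 20 mm is 0.8, 12 mm is 0.48.

Call:
steer_hand:
  increments: {"drx":[0,0,0,0,0],"dry":[0,0,0,0,0],"drz":[0,0,0,0,0],"dx":[0.04,0,0,0,0],"dy":[0,0,0,0,0],"dz":[0.8,0.48,0.18,0,0],"jaw":[0,0,0,0,0]}
  only: "pos|force"

```text
eef_pos: [636.0, 226.2, 19.0]
wrist_force: [-1.5, -1.2, 1.4]
grip_force: 30.0
```

Call:
steer_hand:
  increments: {"drx":[0,0,0,0,0,0,0,0,0,0,0],"dry":[0,0,0,0,0,0,0,0,0,0,0],"drz":[0,0,0,0,0,0,0.592,0.592,0.588,0,0],"dx":[0,0,0,0,0,0,0,0,0,0,0],"dy":[0,0,0,0,0,0,0,0,0,0,0],"dz":[0,0,0,0,-1.6,-1.6,0,0,0,0,0],"jaw":[1,1,1,1,1,1,1,1,1,1,1]}
  lines: "1,2"

```text
t: 18.23
eef_pos: [636.1, 226.3, 98.9]
```

```bash
python3 d.py 455.5 237 16 60
```

```text
at [636.1 226.3  98.9] yaw 60.1 -> tool delta [161.9 -80.7  82.9] rz 0.002 tilt 0.0 t 18.225
```

Call:
steer_hand:
  increments: {"drx":[0,0,0,0,0,0,0,0],"dry":[0,0,0,0,0,0,0,0],"drz":[0,0,0,0,0,0,0,0],"dx":[1.62,1.62,1.62,1.616,0,0,0,0],"dy":[-0.808,-0.808,-0.808,-0.804,0,0,0,0],"dz":[0,0,0,0,0,1.2,0,0],"jaw":[1,1,1,1,1,1,1,1]}
  lines: "1,2"

```text
t: 19.23
eef_pos: [456.7, 237.5, 69.7]
```

```bash
python3 d.py 455.5 237 16 60
```

```text
at [456.7 237.5  69.7] yaw 60.0 -> tool delta [ 0.8 -1.  53.7] rz -0.0 tilt 0.05 t 19.225
```

Call:
steer_hand:
  increments: {"drx":[0,0,0,0,0,0,0,0,0,0,0],"dry":[0,0,0,0,0,0,0,0,0,0,0],"drz":[0,0,0,0,0,0,0,0,0,0,0],"dx":[0.032,0,0,0,0,0,0,0,0,0,0],"dy":[-0.04,0,0,0,0,0,0,0,0,0,0],"dz":[1.2,0.72,0.24,0,0,0,0,0,0,0,0],"jaw":[1,1,1,1,0,0,0,0,0,0,0]}
  force: 30
  only: "pos|force|gap"

```text
eef_pos: [454.4, 236.9, 15.1]
wrist_force: [-0.1, -0.1, 1.6]
finger_gap: 0.589
grip_force: 29.9
```

```bash
python3 d.py 628.4 9.7 96 89
```

```text
at [454.4 236.9  15.1] yaw 60.0 -> tool delta [-264.3 -109.7  -80.9] rz -0.506 tilt 0.0 t 20.6
```

In the tool's units: -44 mm is -1.76, -18.3 mm is -0.732, -0.169 rad is -0.676.

Call:
steer_hand:
  increments: {"drx":[0,0,0,0,0,0,0,0,0,0,0,0,0,0],"dry":[0,0,0,0,0,0,0,0,0,0,0,0,0,0],"drz":[0,0,0,0,0,0,0,0,-0.676,-0.676,-0.672,0,0,0],"dx":[0,0,-1.76,-1.76,-1.76,-1.76,-1.76,-1.76,0,0,0,0,0,0],"dy":[0,0,-0.732,-0.732,-0.732,-0.732,-0.732,-0.732,0,0,0,0,0,0],"dz":[-1.6,-1.6,0,0,0,0,0,0,0,0,0,1.6,0,0],"jaw":[0,0,0,0,0,0,0,0,0,0,0,0,0,0]}
  only: "pos|force|gap"

```text
eef_pos: [628.0, 9.8, 55.0]
wrist_force: [0.4, 0.4, -1.4]
finger_gap: 0.587
grip_force: 29.9
```

```bash
python3 d.py 628.4 9.7 16 89
```

```text
at [628.    9.8  55. ] yaw 89.0 -> tool delta [-0.5 -0.1 39. ] rz -0.0 tilt 0.03 t 22.35
```

Next is the release, then the oblong module, with its grip line (yaw) at 17.5°.

In the tool's units: 20 mm is 0.8, 14 mm is 0.56.

Call:
steer_hand:
  increments: {"drx":[0,0,0,0,0],"dry":[0,0,0,0,0],"drz":[0,0,0,0,0],"dx":[-0.02,0,0,0,0],"dy":[0,0,0,0,0],"dz":[0.8,0.56,0.2,0,0],"jaw":[0,0,0,0,0]}
  only: "pos|force"

```text
eef_pos: [628.7, 9.7, 15.9]
wrist_force: [-0.3, -0.6, -2.7]
grip_force: 29.9
```

Call:
steer_hand:
  increments: {"drx":[0,0,0,0,0,0,0,0,0,0,0,0,0,0,0],"dry":[0,0,0,0,0,0,0,0,0,0,0,0,0,0,0],"drz":[0,0,0,0,0,0,0.712,0.712,0.712,0.712,0.712,0.712,0.712,0,0],"dx":[0,0,0,0,0,0,0,0,0,0,0,0,0,0,0],"dy":[0,0,0,0,0,0,0,0,0,0,0,0,0,0,0],"dz":[0,0,0,0,-1.6,-1.8,0,0,0,0,0,0,0,0,0],"jaw":[1,1,1,1,1,1,1,1,1,1,1,1,1,1,1]}
  lines: "1,2"

```text
t: 24.85
eef_pos: [628.6, 9.8, 100.9]
```

```bash
python3 d.py 624.3 -249.3 16 17.5
```

```text
at [628.6   9.8 100.9] yaw 17.7 -> tool delta [-245.5  -83.    84.9] rz 0.004 tilt 0.0 t 24.85
```

In the tool's units: -49.1 mm is -1.964, 30 mm is 1.2.

Call:
steer_hand:
  increments: {"drx":[0,0,0,0,0,0,0,0,0],"dry":[0,0,0,0,0,0,0,0,0],"drz":[0,0,0,0,0,0,0,0,0],"dx":[-1.964,-1.964,-1.964,-1.964,-1.964,0,0,0,0],"dy":[-0.664,-0.664,-0.664,-0.664,-0.664,0,0,0,0],"dz":[0,0,0,0,0,0,1.2,0,0],"jaw":[1,1,1,1,1,1,1,1,1]}
  lines: "1,2"

```text
t: 25.98
eef_pos: [624.0, -248.5, 71.4]
```

```bash
python3 d.py 624.3 -249.3 16 17.5
```

```text
at [ 624.  -248.5   71.4] yaw 17.7 -> tool delta [-0.9  0.1 55.4] rz 0.003 tilt 0.01 t 25.975
```

In the tool's units: 30 mm is 1.2, 19 mm is 0.76.

Call:
steer_hand:
  increments: {"drx":[0,0,0,0,0,0,0,0,0,0,0,0],"dry":[0,0,0,0,0,0,0,0,0,0,0,0],"drz":[0,0,0,0,0,0,0,0,0,0,0,0],"dx":[-0.036,0,0,0,0,0,0,0,0,0,0,0],"dy":[0,0,0,0,0,0,0,0,0,0,0,0],"dz":[1.2,0.76,0.24,0,0,0,0,0,0,0,0,0],"jaw":[1,1,1,1,0,0,0,0,0,0,0,0]}
  force: 30
  only: "pos|force|gap"

```text
eef_pos: [623.8, -250.1, 15.9]
wrist_force: [0.1, -0.1, -0.3]
finger_gap: 0.462
grip_force: 30.0
```

```bash
python3 d.py 454 235 116 -2
```

```text
at [ 623.8 -250.1   15.9] yaw 17.6 -> tool delta [ 513.8  -15.3 -100. ] rz 0.342 tilt 0.01 t 27.475
```

In the tool's units: 51.4 mm is 2.056, -1.5 mm is -0.06, 0.171 rad is 0.684.

Call:
steer_hand:
  increments: {"drx":[0,0,0,0,0,0,0,0,0,0,0,0,0,0,0,0,0,0],"dry":[0,0,0,0,0,0,0,0,0,0,0,0,0,0,0,0,0,0],"drz":[0,0,0,0,0,0,0,0,0,0,0,0,0.684,0.684,0,0,0,0],"dx":[0,0,2.056,2.056,2.056,2.056,2.056,2.056,2.056,2.056,2.056,2.056,0,0,0,0,0,0],"dy":[0,0,-0.06,-0.06,-0.06,-0.06,-0.06,-0.06,-0.06,-0.06,-0.06,-0.06,0,0,0,0,0,0],"dz":[-2,-2,0,0,0,0,0,0,0,0,0,0,0,0,1.6,0.8,0,0],"jaw":[0,0,0,0,0,0,0,0,0,0,0,0,0,0,0,0,0,0]}
  only: "pos|force|gap"

```text
eef_pos: [454.7, 235.4, 56.6]
wrist_force: [-0.2, 0.7, -2.5]
finger_gap: 0.459
grip_force: 30.0
```

```bash
python3 d.py 454 235 16 -2
```

```text
at [454.7 235.4  56.6] yaw -2.0 -> tool delta [-0.5 -0.8 40.6] rz -0.0 tilt 0.05 t 29.725
```

In the tool's units: 20 mm is 0.8, 15 mm is 0.6.

Call:
steer_hand:
  increments: {"drx":[0,0,0,0,0],"dry":[0,0,0,0,0],"drz":[0,0,0,0,0],"dx":[-0.02,0,0,0,0],"dy":[-0.032,0,0,0,0],"dz":[0.8,0.6,0.22,0,0],"jaw":[0,0,0,0,0]}
  only: "pos|force"

```text
eef_pos: [453.9, 235.0, 15.9]
wrist_force: [-0.1, 0.0, -2.5]
grip_force: 30.0
```

Call:
steer_hand:
  increments: {"drx":[0,0,0,0,0,0,0,0,0,0,0,0],"dry":[0,0,0,0,0,0,0,0,0,0,0,0],"drz":[0,0,0,0,0,0,0,-0.64,-0.64,-0.632,0,0],"dx":[0,0,0,0,0,0,0,0,0,0,0,0],"dy":[0,0,0,0,0,0,0,0,0,0,0,0],"dz":[0,0,0,0,0,-1.6,-2,0,0,0,0,0],"jaw":[1,1,1,1,1,1,1,1,1,1,1,1]}
  lines: "1,2"

```text
t: 31.85
eef_pos: [453.5, 234.8, 105.4]
```

```bash
python3 d.py 440.5 2.8 16 25.4; python3 - <<'E'
from h import *
g=robot.grab_frame('top');f=robot.grab_frame('wrist');
cv2.imwrite('pics/m.png',np.vstack([cv2.resize(g[110:290,120:420],(500,300)),f[:290,6:506]])[:,:,::-1])
E
```

```text
at [453.5 234.8 105.4] yaw 25.3 -> tool delta [-204.3 -110.7   89.4] rz -0.003 tilt 0.0 t 31.85
```

View pics/m.png

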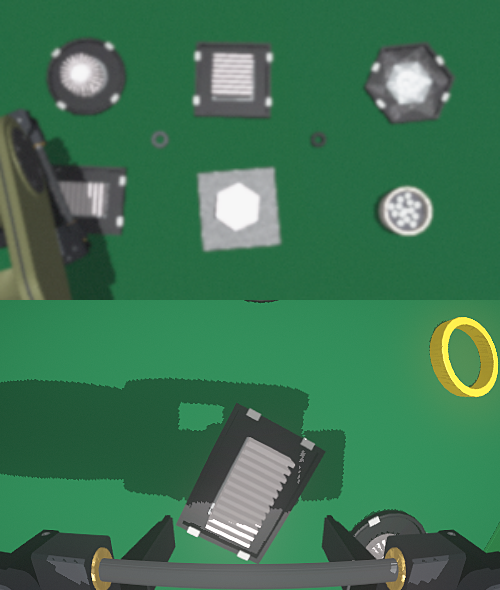

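The round and square modules sit centred in their housings, the oblong lies lengthwise, and the hex is on the mat at (237,207). Next I'll pick up the hex.

```bash
python3 -c "
from h import *
print(plane('top',(120+237*.6,110+207*.6),40))"
```

```text
[[443.10296912   4.31534809]]
```

Call:
steer_hand:
  increments: {"drx":[0,0,0,0,0,0,0,0,0],"dry":[0,0,0,0,0,0,0,0,0],"drz":[0,0,0,0,0,0,0,0,0],"dx":[-1.636,-1.636,-1.636,-1.636,-1.636,0,0,0,0],"dy":[-0.884,-0.884,-0.884,-0.884,-0.884,0,0,0,0],"dz":[0,0,0,0,0,0,1.2,0,0],"jaw":[1,1,1,1,1,1,1,1,1]}
  lines: "1,2"

```text
t: 33.08
eef_pos: [441.6, 3.3, 76.0]
```

```bash
python3 d.py 440.5 2.8 16 25.4
```

```text
at [441.6   3.3  76. ] yaw 25.4 -> tool delta [ 0.  -1.3 60. ] rz 0.0 tilt 0.02 t 33.075
```

Call:
steer_hand:
  increments: {"drx":[0,0,0,0,0,0,0,0,0,0,0],"dry":[0,0,0,0,0,0,0,0,0,0,0],"drz":[0,0,0,0,0,0,0,0,0,0,0],"dx":[0,0,0,0,0,0,0,0,0,0,0],"dy":[-0.02,0,0,0,0,0,0,0,0,0,0],"dz":[1.2,0.96,0.24,0,0,0,0,0,0,0,0],"jaw":[1,1,1,1,0,0,0,0,0,0,0]}
  force: 30
  only: "pos|force|gap"

```text
eef_pos: [441.1, 2.5, 15.6]
wrist_force: [0.9, 0.2, 0.0]
finger_gap: 0.585
grip_force: 30.0
```

```bash
python3 d.py 623.3 -248.6 116 25.4
```

```text
at [441.1   2.5  15.6] yaw 25.4 -> tool delta [-304.9   57.  -100.3] rz -0.0 tilt 0.03 t 34.45
```

In the tool's units: -50.8 mm is -2.032, -50 mm is -2.

Call:
steer_hand:
  increments: {"drx":[0,0,0,0,0,0,0,0,0,0,0,0],"dry":[0,0,0,0,0,0,0,0,0,0,0,0],"drz":[0,0,0,0,0,0,0,0,0,0,0,0],"dx":[0,0,-2.032,-2.032,-2.032,-2.032,-2.032,-2.032,0,0,0,0],"dy":[0,0,0.38,0.38,0.38,0.38,0.38,0.38,0,0,0,0],"dz":[-2,-2,0,0,0,0,0,0,1.6,0.8,0,0],"jaw":[0,0,0,0,0,0,0,0,0,0,0,0]}
  only: "pos|force|gap"

```text
eef_pos: [623.3, -248.2, 56.4]
wrist_force: [0.5, 0.6, -1.4]
finger_gap: 0.588
grip_force: 30.0
```

```bash
python3 d.py 623.3 -248.6 16 25.4
```

```text
at [ 623.3 -248.2   56.4] yaw 25.4 -> tool delta [-0.3 -0.2 40.4] rz 0.0 tilt 0.06 t 35.95
```

Now release and retreat to an empty place over the middle, then check with a picture.

Call:
steer_hand:
  increments: {"drx":[0,0,0,0,0],"dry":[0,0,0,0,0],"drz":[0,0,0,0,0],"dx":[0,0,0,0,0],"dy":[0,0,0,0,0],"dz":[0.8,0.6,0.216,0,0],"jaw":[0,0,0,0,0]}
  only: "pos|force"

```text
eef_pos: [622.9, -248.3, 15.5]
wrist_force: [-2.9, 1.9, 4.3]
grip_force: 30.0
```

Call:
steer_hand:
  increments: {"drx":[0,0,0,0,0,0,0,0,0,0,0,0,0],"dry":[0,0,0,0,0,0,0,0,0,0,0,0,0],"drz":[0,0,0,0,0,0,0,0,0,0,0,0,0],"dx":[0,0,0,0,0,0,0,-2,-2,-2,-2,0,0],"dy":[0,0,0,0,0,0,0,0,0,0,0,0,0],"dz":[0,0,0,0,-1.6,-2,-2,0,0,0,0,0,0],"jaw":[1,1,1,1,1,1,1,1,1,1,1,1,1]}
  lines: "1,2"

```text
t: 38.2
eef_pos: [708.5, -428.7, 154.3]
```

```bash
python3 - <<'E'
from h import *
g=robot.grab_frame('top');f=robot.grab_frame('scene')
cv2.imwrite('pics/e_top.png',g[:,:,::-1])
cv2.imwrite('pics/e.png',np.vstack([cv2.resize(g[115:280,120:420],(540,297)),cv2.resize(f[120:300,80:400],(540,303))])[:,:,::-1])
E
```

```text
(no output)
```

View pics/e.png

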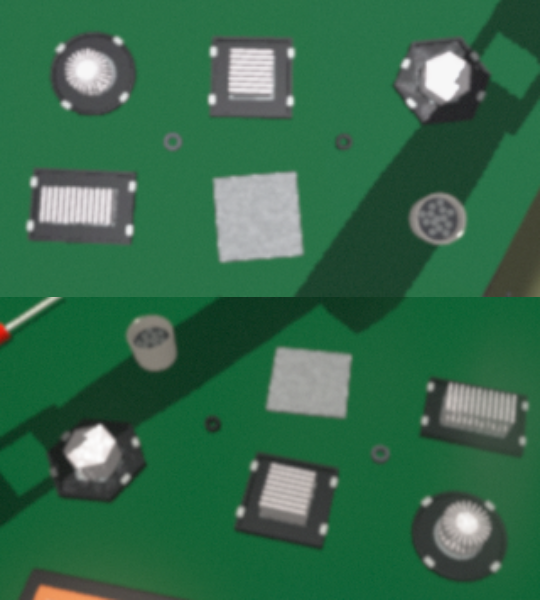

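Final picture: each module appears flat in its own housing, and the cup stands at (438,218) as before. I'll check the centring with numbers, using module top centres at z=40 against clip centres at z=12.

```bash
python3 - <<'E'
from h import *
q=lambda p:np.array(p)/1.8+[120,115]
for n,m,c in (('round',(89,71),[(60,47),(117,41),(66,104),(123,97)]),('square',(251,72),[(213,52),(290,52),(212,99),(290,101)]),('hex',(447,77),[(407,57),(472,50),(413,103),(478,95)]),('oblong',(76,205),[(34,182),(131,186),(30,226),(128,230)])):
    a=plane('top',q(m),40)[0];b=plane('top',q(c),12).mean(0);print(n,a.round(1),b.round(1),(a-b).round(1))
s=robot.sense();print(s['t'],s['wrist_force'])
E
```

```text
round [630.7 224.5] [635.2 227.6] [-4.5 -3.1]
square [629.2  10.9] [629.8  10.9] [-0.6  0. ]
hex [ 622.3 -245.8] [ 629.3 -247.1] [-7.   1.3]
oblong [455.  235.6] [454.7 236.2] [ 0.3 -0.6]
38.3 [0.09045282 1.00512903 0.36167849]
```

The hex and round offsets deserve a closer look.

```bash
python3 - <<'E'
from h import *
g=cv2.imread('pics/e_top.png')
cv2.imwrite('pics/z.png',np.hstack([cv2.resize(g[v-30:v+30,u-30:u+30],(400,400),interpolation=2) for u,v in ((366,160),(171,156))]))
E
```

```text
(no output)
```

View pics/z.png

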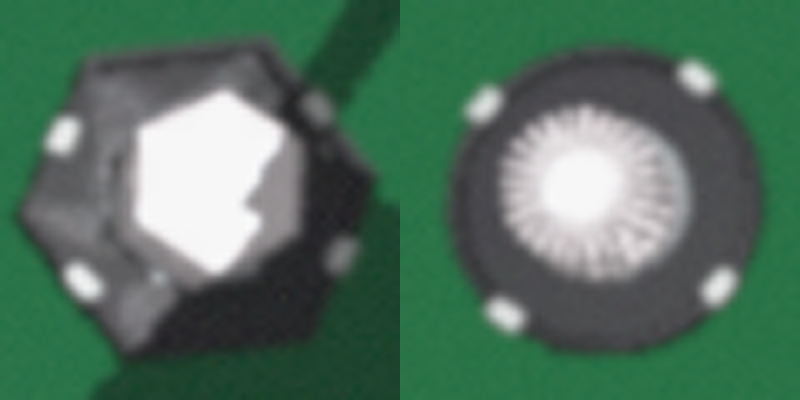

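```bash
python3 - <<'E'
from h import *
for n,o,m,c in (('hex',(336,130),(219,183),(201,195)),('round',(141,126),(181,187),(201,196))):
    q=lambda p:np.array(p)/6.667+o-.425
    a=plane('top',q(m),40)[0];b=plane('top',q(c),12)[0];print(n,a.round(1),b.round(1),(a-b).round(1))
E
```

```text
hex [ 624.1 -246.1] [ 625.5 -246.7] [-1.4  0.6]
round [632.7 228.7] [635.4 227.9] [-2.7  0.8]
```

Both are within 3 mm of centre, so all four modules are well inside the 12 mm tolerance. The arm is clear, and I'm handing in.

```bash
python3 -c "
from rig import robot
print(robot.hand_in())"
```

```text
the job is handed in; nothing more can be done
None
```

I handed the job in at about 38 s: all four modules are in the housings of their own shape, within about 3 mm of centre by the top camera, with the oblong one lengthwise and the cup not touched; no verdict came back.

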